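Switch the lens-block feeder to its other chute

TASK

Four lens blocks wait behind the stop flag of the two-way block feeder, and they belong in the bin whose chute the seesaw gate closes off at the moment. With a fingertip press down the raised yellow pad of the gate until it rocks over its pivot and rests the other way, then push the red tab of the stop flag uphill so that the flag stays open and all four blocks roll down that other chute into its bin. Only press and push, lift nothing, do not touch the blocks themselves, and leave the bins and the other things on the worktop where they are.

Things in the scene. Friction and masses are not known exactly. Their poses are not given: they have to be found in the camera images.
- feeder: Bench-top two-way lens-block feeder, fixed. Origin on the worktop, straight below the middle of the gate's rocker plate; z up, y along its tracks to the left end as seen by the robot, x away from the robot (turned up to 0.2 rad about z). Grey base plate 165 x 190 x 8 mm, x -105 to +60 mm. Its aluminium U-tracks are 28 mm wide and lie over x = 0; two chutes end at y = +-122 mm, 80 mm high, over the bins.
- feed_top (a point): Floor of the feed track at its highest end, 211 mm high, walls 26 mm higher. From here the track comes down towards feeder -y at 20 degrees to y = +13 mm (floor 165 mm high), where a neck (y -16 to +13 mm, top 206 mm high) drops the blocks onto the middle of the gate
- gate_axle (a point): Gate's axle at the outside rocker bar, 132 mm high, 70 mm nearer to the robot than the tracks; the axle runs along feeder x. Above it on the bar stands a dark steel tumbler weight, 32 mm wide, its top 54 mm over the axle; the bar carries a yellow pad at each end, 80 mm from the axle; nothing hangs over the pads
- gate (a joint): Seesaw gate (orange rocker plate under the neck, outside rocker bar on the same axle), rad; starts at either stop: +0.40 = left (+y) pad up, blocks go down the RIGHT (-y) chute; -0.40 = right pad up, blocks go down the LEFT (+y) chute. About 0.4 N down on the raised pad moves it; past the middle its tumbler weight tips it over to the other stop, where it stays
- gate_left_pad (a point): Centre of the upper face of the left (+y) yellow pad, 28 x 32 mm, 8 mm thick; z is about 170 mm when it is up and 108 mm when it is down
- gate_right_pad (a point): Centre of the upper face of the right (-y) yellow pad, of the same size and heights
- stop_flag (a joint): Stop flag of the feed track, rad: near 0 = closed, its steel blade hangs in the track before the first block; 1.25 = fully open. Its red tab turns uphill (to feeder +y) as it opens; above 1.15 the blocks pass freely below the blade. Friction holds it where it is left (about 1.5 N on the tab moves it)
- flag_tab (a point): Centre of the red tab, a plate 26 mm wide (along feeder x), 26 mm tall, 5 mm thick, standing over the feed track, 28 mm from the flag's hinge; closed, it leans 20 degrees to feeder -y
- flag_pivot (a point): Hinge of the stop flag, 208 mm high over the middle of the feed track, its axis along feeder x. The closed tab's top is 38 mm above it; the fully open tab leans 52 degrees to feeder +y, its top 25 mm above the hinge. Waiting blocks reach no higher than 20 mm above the hinge
- left_bin: Loose grey open bin 100 x 120 x 58 mm high (walls 3 mm) under the end of the left (+y) chute; origin at the centre of its underside
- right_bin: Loose grey open bin of the same size under the end of the right (-y) chute; origin at the centre of its underside
- block1_centre (a point): Centre of lens block 1, a round blue plastic block 24 mm in diameter and 18 mm thick, 14 g, standing on edge in the feed track, number 1 from the stop flag; it rolls down by itself once the flag is open
- block2_centre (a point): Centre of lens block 2, a round blue plastic block 24 mm in diameter and 18 mm thick, 14 g, standing on edge in the feed track, number 2 from the stop flag; it rolls down by itself once the flag is open
- block3_centre (a point): Centre of lens block 3, a round blue plastic block 24 mm in diameter and 18 mm thick, 14 g, standing on edge in the feed track, number 3 from the stop flag; it rolls down by itself once the flag is open
- block4_centre (a point): Centre of lens block 4, a round blue plastic block 24 mm in diameter and 18 mm thick, 14 g, standing on edge in the feed track, number 4 from the stop flag; it rolls down by itself once the flag is open
- spectacles: Bystander: black spectacle frame lying flat, 130 x 45 mm; origin under its middle
- pliers: Bystander: small red-handled pliers 125 mm long, lying; origin under the joint
- screwdriver: Bystander: yellow screwdriver 150 mm long, lying beyond the feeder; origin under its middle
- lens_spray: Bystander: white spray bottle, 44 mm wide, 130 mm tall; origin at the centre of its underside
- pad_jar: Bystander: clear jar with an orange cap, 60 mm wide, 65 mm tall, beyond the feeder; origin at the centre of its underside
- job_tray: Bystander: blue job tray 150 x 210 x 45 mm with two lenses; origin at the centre of its underside
Things that resemble listed ones, but are neither listed nor needed, are in the scene too. What is shaped like the right_bin but green is not meant.

How it is judged:
By the outcome, as a careful person would: the job done as asked, in the order asked, and still so for the second after the job is handed in, with the robot touching nothing.
It also fails if it takes over 45 s, if anything falls off the work surface, if the arm or the gripper's body presses on something with over 40 N, if the wrist force passes 120 N, or if a joint passes its speed limit or range.

ROBOT

A 7-joint arm with a two-finger parallel gripper is mounted at the origin on the work surface. World frame = base frame: x ahead of the robot, y to its left, z up, the work surface at z = 0. Lengths are in mm, angles in rad, forces in N, time in s.
With the tool pointing down it reaches from about 400 to 875 mm from the base axis. Payload 4.4 kg.
Tool frame: the origin (TCP) lies midway between the tips of the shut fingers; the grasp point (between the pads) lies 19 mm behind it; x points along the fingers, z is the direction in which the jaws open and shut, and the axes are right-handed (so a half turn about x gives the same grasp; the last joint's range is limited). The gripper opens to 85 mm and grips with 20 to 120 N. Pads are 22 mm wide; open, the fingers measure 114 mm over their backs; the gripper's body (76 mm by 85 mm) begins 54 mm behind the grasp point. The pads swing forward as they close: fully open they stand 13 mm farther back than shut.
Start: joints at [-1.383, 0.628, 0.038, 1.517, -0.027, 0.996, -0.02], TCP at [163.179, 629.198, 231.313] pointing down, gripper open.
Joint ranges: [-3.06, 3.06], [-0.37, 2.12], [-1.25, 1.32], [0.18, 2.47], [-1.1, 4.24], [0.23, 1.98], [-2.94, 2.94]. Speed limits (rad/s): [2.57, 2.57, 3.14, 3.14, 3.14, 3.14, 3.14].

INTERFACE

Orientations are given as [roll, pitch, yaw] about the fixed x, y, z axes, in that order (R = Rz(yaw) Ry(pitch) Rx(roll)).
In Python, from cell import ctrl gives the robot as it stands. The module is installed in compiled form; this text tells all that it offers.
- The arm moves only by the tool servo_tool, never from a script. Its argument "rows" is a list of rows, each an object of numbers: "dx", "dy", "dz": the shift along the tool's x, y, z in units of 750 mm (1.0 is 750 mm); "wx", "wy", "wz": the turn, a rotation vector about the tool's x, y, z in units of 6 degrees (1.0 is 6 degrees); "fingers": the closure, from 0 (fully open) to 1 (shut). In form: [{"dx": .., "dy": .., "dz": .., "wx": .., "wy": .., "wz": .., "fingers": ..}, ...]. A call has 1 to 5 rows; each row shifts and turns the commanded pose from where the row before left it, along the tool's axes as they then stand; what a row does not reach is not made up. A row lasts 1/8 s, in which the tool goes at most 62.5 mm and 10.7 degrees, less where a joint would pass 70% of its speed; a pose out of reach is approached as far as the arm can. A call with a number of a shift or a turn outside -1 to 1 is refused whole. A call with a gripper value outside its range is refused whole. The fingers move at their own pace and stop on an object; the grip force is fixed at half the most. Time passes only in rows, so rows that do not move let the fingers close. It gives the time, the measured TCP pose, the force and the opening at its end, in the units of the state.
- ctrl.read_state(): the state, without advancing time (a new reading comes with each control period).
- ctrl.get_image(name): name is "side" or "top" or "wrist"; returns the picture (384x512x3 uint8, red, green, blue); there is no depth.
- ctrl.camera_info(name): a dict with "fovy" (degrees; the focal length in pixels is half the picture's height over the tangent of half this angle, whatever the lens; pixels are square), "cx", "cy" (the principal point, pixels), "R" (3x3) and "t" (3): a world point X has camera coordinates R X + t. Camera axes: x right, y down, z forward; pixel columns grow to the right and rows downward; lengths in mm; the calibration is good to about 2 mm. A picture is of the moment at which its call begins: read the wrist's pose just before it. camera_info takes no time and is no camera call; for the wrist camera it gives the pose at the moment of the call.
- ctrl.finish_job(): hands the job in, once; it reports no verdict.
Trained networks look in the newest picture that a camera, given by its name, has taken for a name from the list of things; names that differ only in an ending like _2 or _b are one class to them, and where a whole thing is asked for, a point or a joint stands for the part that bears it (a point fixed in the world has none). Each returns a list of dicts, best first, with "conf" (0 to 1); they miss things now and then, are a little off and sometimes report something else, mostly with a low value. They report only what shows in the picture. A call takes as long as a camera call. They do not tell look-alikes from the thing itself.
- ctrl.search_frame(label, camera): "extent" ([centre column, centre row, width, height] in pixels, round what is visible of it).
- ctrl.silhouettes(label, camera): "region" (384x512 bool, what is visible of it) and "extent" ([centre column, centre row, width, height] in pixels, round what is visible of it).
- ctrl.mark_of(label, camera): "point" ([column, row] in pixels: a listed point, or the origin of a listed thing).
The state is a dict: "clock": time; "qpos": joint angles; "qd": joint speeds; "tau": joint torques, N m; "eef_pos": TCP position; "tool_rot": TCP orientation; "force": force on the tool from outside, world axes, zero at the start; "torque": the same for the moment, N m; "width": finger opening in mm.
Only numpy, scipy, OpenCV 4.12 (cv2) and the standard library are available. Lean on these libraries where they do the work, as an engineer would, in place of code of your own. Each camera call takes 0.05 s, during which the arm holds its last target.

## Working session

There is one attempt and no reset: what is moved stays moved. The work goes in short steps, Python scripts to look and compute and a tool call to move; the robot and the scene stay as the last step left them, time stands still between calls to the robot, and variables do not carry over. Pictures are saved under pics/ and viewed, and the job is handed in when it is done.

Besides the shell and the picture viewer there is one more tool, called after "Emit:" by a JSON object that holds its "api" and its "payload". servo_tool: Moves the arm, as the interface text tells. Its arguments: {"type":"object","properties":{"rows":{"type":"array"}},"required":["rows"]}

```bash
mkdir -p pics; python3 - <<'E'
from cell import ctrl
import cv2
s=ctrl.read_state(); print(s)
for n in ("side","top","wrist"):
    im=ctrl.get_image(n); cv2.imwrite(f"pics/{n}0.png",cv2.cvtColor(im,cv2.COLOR_RGB2BGR))
    print(n,ctrl.camera_info(n))
    if n!="wrist":
        for l in ("feed_top","gate_axle","gate_left_pad","gate_right_pad","flag_tab","flag_pivot","feeder","left_bin","right_bin","block1_centre"):
            r=ctrl.mark_of(l,n); print(n,l,[(round(d["conf"],2),[round(float(x),1) for x in d["point"]]) for d in r[:3]])
E
```

```text
{'clock': 0.0, 'qpos': array([-1.38282617,  0.62933772,  0.03846609,  1.51840644, -0.0269905 ,
        0.99629244, -0.01999516]), 'qd': array([ 0.00121297, -0.00016752,  0.00054748,  0.00054326, -0.00018441,
        0.00020777,  0.00198873]), 'tau': array([ 1.09604612e-04, -5.63400078e+01,  1.22632228e+00, -1.93445027e+01,
        1.10431243e-02,  1.03670906e-02, -7.50358335e-07]), 'eef_pos': array([163.01360156, 628.56221412, 230.38269604]), 'tool_rot': array([-3.11668877,  1.56887106, -1.79967298]), 'force': array([0.12261841, 0.29585058, 0.20909936]), 'torque': array([ 6.40298898e-05, -2.21822763e-02,  7.91310490e-03]), 'width': 85.52176809215783}
side {'fovy': 42.41746512304485, 'cx': 252.3125887350834, 'cy': 196.66950401647222, 'R': array([[ 0.76950939, -0.6386347 ,  0.00101369],
       [-0.42429677, -0.51243247, -0.74658235],
       [ 0.47731285,  0.57407202, -0.66529224]]), 't': array([-444.81224595,  362.06377015, 1592.96897465])}
side feed_top [(0.97, [224.8, 161.0])]
side gate_axle [(0.6, [232.8, 205.1])]
side gate_left_pad [(0.82, [218.3, 182.9])]
side gate_right_pad [(0.8
[... 797 characters left out ...]
gate_right_pad [(0.7, [272.6, 206.9])]
top flag_tab [(0.46, [236.4, 172.2]), (0.17, [209.9, 173.1])]
top flag_pivot [(0.52, [233.9, 174.1])]
top feeder []
top left_bin [(0.96, [191.0, 177.7]), (0.24, [189.3, 174.4])]
top right_bin [(0.95, [271.4, 258.7]), (0.61, [298.7, 184.6]), (0.61, [201.5, 111.9])]
top block1_centre [(0.55, [227.3, 179.6]), (0.28, [190.4, 174.5])]
wrist {'fovy': 62.33433719590937, 'cx': 256.46215675714956, 'cy': 190.909207578341, 'R': array([[ 2.50740117e-01,  9.68054403e-01, -2.57490327e-04],
       [ 9.21999344e-01, -2.38730107e-01,  3.04836262e-01],
       [ 2.95036615e-01, -7.66720859e-02, -9.52404739e-01]]), 't': array([-648.89981816,  -40.32149998,  379.29898658])}
```

View pics/side0.png

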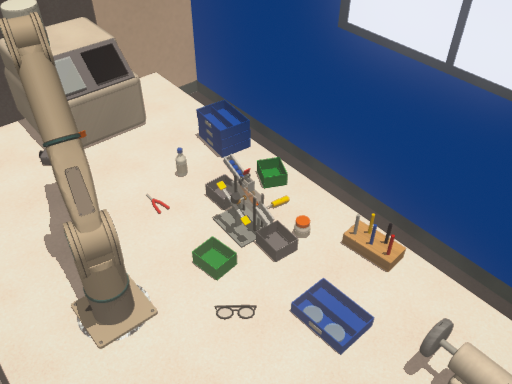

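View pics/top0.png

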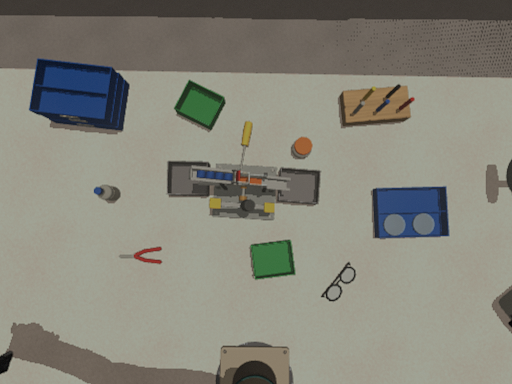

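```bash
python3 - <<'E'
import cv2
a=cv2.imread("pics/side0.png")[130:280,170:320]; cv2.imwrite("pics/side0z.png",cv2.resize(a,(600,600),interpolation=cv2.INTER_CUBIC))
a=cv2.imread("pics/top0.png")[130:280,160:340]; cv2.imwrite("pics/top0z.png",cv2.resize(a,(720,600),interpolation=cv2.INTER_CUBIC))
E
```

```text
(no output)
```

View pics/side0z.png

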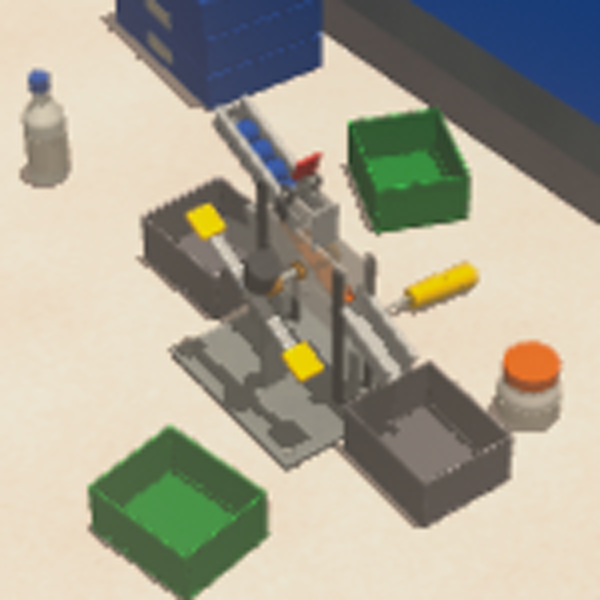

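View pics/top0z.png

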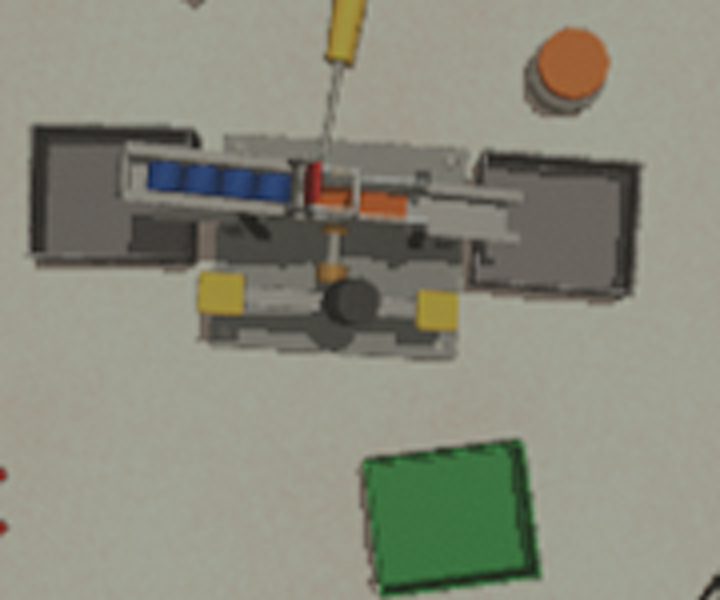

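```bash
cat > h.py <<'E'
import numpy as np
from cell import ctrl
def proj(n,X,ci=None):
    c=ci or ctrl.camera_info(n); X=np.atleast_2d(X); p=X@np.array(c["R"]).T+c["t"]
    f=192/np.tan(np.radians(c["fovy"])/2)
    return np.c_[f*p[:,0]/p[:,2]+c["cx"], f*p[:,1]/p[:,2]+c["cy"]]
def world(P,F):
    x,y,a=P[:3]; c,s=np.cos(a),np.sin(a); F=np.atleast_2d(F)
    return np.c_[x+c*F[:,0]-s*F[:,1], y+s*F[:,0]+c*F[:,1], F[:,2]]
E
cat > fit.py <<'E'
from h import *
from scipy.optimize import least_squares
import json
cs=ctrl.camera_info("side"); ct=ctrl.camera_info("top")
obs={"side":{"ft":[224.8,161.0],"ax":[232.8,205.1],"lp":[218.3,182.9],"rp":[243.7,219.2],"tab":[247.4,171.6],"piv":[245.1,175.1]},
"top":{"ft":[190.5,174.2],"ax":[244.1,204.7],"lp":[214.3,200.2],"rp":[272.6,206.9],"tab":[236.4,172.2],"piv":[233.9,174.1]}}
for up in (1,-1):
    def pts(p):
        hl,hr=(170,108) if up>0 else (108,170)
        py=p[3]
        return {"ft":[0,139.4,211],"ax":[-70,0,132],"lp":[-70,77 ,hl],"rp":[-70,-77,hr],"tab":[0,py-28*np.sin(.35),208+28*np.cos(.35)],"piv":[0,py,208]}
    def res(p):
        d=pts(p); r=[]
        for n,c in (("side",cs),("top",ct)):
            for k,v in obs[n].items():
                r+=list(proj(n,world(p,[d[k]]),c)[0]-v)
        return np.array(r)
    s=least_squares(res,[560,0,0,30],loss="soft_l1"); print(up,s.cost,s.x.round(3)); print(res(s.x).reshape(2,6,2).round(1).tolist())
E
python3 fit.py
```

```text
1 16.55638161640053 [ 5.93325e+02  3.27610e+01 -3.30000e-02  2.74850e+01]
[[[2.1, -1.3], [1.6, -1.9], [3.3, 1.3], [3.7, 0.7], [-0.7, -0.6], [0.0, 0.3]], [[-0.4, -0.6], [-0.5, 0.0], [0.1, 2.5], [-1.5, -0.5], [0.5, 2.6], [-0.3, 1.8]]]
-1 42.2833102653973 [ 5.92015e+02  3.26850e+01 -5.20000e-02  2.75460e+01]
[[[2.4, -1.4], [1.1, -1.9], [3.8, 13.8], [2.8, -12.0], [-0.9, -0.5], [-0.2, 0.4]], [[-0.3, -1.1], [-0.9, 0.5], [1.8, 3.5], [-1.0, -0.4], [0.5, 3.0], [-0.2, 2.1]]]
```

```bash
cat >> h.py <<'E'
from scipy.spatial.transform import Rotation as Rn
def rows(target, Rt=None, n=None):
    """rows from current measured pose to target pos (mm), orientation Rt, tool units"""
    s=ctrl.read_state(); p=s["eef_pos"]; R0=Rn.from_euler("xyz",s["tool_rot"])
    d=np.array(target)-p
    print("pos",p.round(1),"force",s["force"].round(2),"clock",s["clock"],"w",round(s["width"],1))
    rv=np.zeros(3)
    if Rt is not None: rv=(R0.inv()*Rt).as_rotvec()
    n=n or int(np.ceil(max(np.linalg.norm(d)/62,np.degrees(np.linalg.norm(rv))/6/1.0,1)))
    print("n",n)
    step=Rn.from_rotvec(rv/n); R=R0; 
    for i in range(n):
        t=R.inv().apply(d/n)/750; print((i,t.round(4).tolist(),(np.degrees(rv/n)/6).round(3).tolist())); R=R*step
E
python3 - <<'E'
from h import *
s=ctrl.read_state(); print(Rn.from_euler("xyz",s["tool_rot"]).as_matrix().round(3))
E
```

```text
[[-0.    -0.968  0.251]
 [ 0.     0.251  0.968]
 [-1.     0.     0.   ]]
```

View pics/wrist0.png

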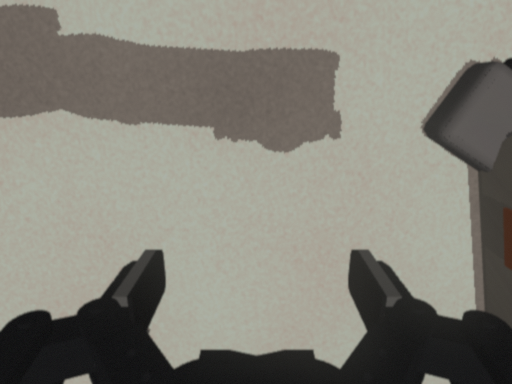

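```bash
python3 - <<'E'
from h import *
a=-0.03
Rt=Rn.from_matrix(np.array([[0,-np.cos(a),-np.sin(a)],[0,-np.sin(a),np.cos(a)],[-1,0,0]]))
print(np.linalg.det(Rt.as_matrix()))
rows([560,40,420],Rt,15)
E
```

```text
1.0
pos [163.2 629.2 231.3] force [0.63 0.35 0.27] clock 1.15 w 85.2
n 15
(0, [-0.0168, -0.0473, -0.0418], [-0.143, 0.0, -0.0])
(1, [-0.0168, -0.0467, -0.0425], [-0.143, 0.0, -0.0])
(2, [-0.0168, -0.046, -0.0432], [-0.143, 0.0, -0.0])
(3, [-0.0168, -0.0454, -0.0439], [-0.143, 0.0, -0.0])
(4, [-0.0168, -0.0447, -0.0446], [-0.143, 0.0, -0.0])
(5, [-0.0168, -0.044, -0.0452], [-0.143, 0.0, -0.0])
(6, [-0.0168, -0.0434, -0.0459], [-0.143, 0.0, -0.0])
(7, [-0.0168, -0.0427, -0.0465], [-0.143, 0.0, -0.0])
(8, [-0.0168, -0.042, -0.0472], [-0.143, 0.0, -0.0])
(9, [-0.0168, -0.0413, -0.0478], [-0.143, 0.0, -0.0])
(10, [-0.0168, -0.0405, -0.0484], [-0.143, 0.0, -0.0])
(11, [-0.0168, -0.0398, -0.049], [-0.143, 0.0, -0.0])
(12, [-0.0168, -0.0391, -0.0496], [-0.143, 0.0, -0.0])
(13, [-0.0168, -0.0383, -0.0502], [-0.143, 0.0, -0.0])
(14, [-0.0168, -0.0376, -0.0507], [-0.143, 0.0, -0.0])
```

Emit:
{"api": "servo_tool", "payload": {"rows": [{"dx": -0.02, "dy": -0.047, "dz": -0.042, "wx": -0.14, "wy": 0, "wz": 0, "fingers": 1}, {"dx": -0.02, "dy": -0.047, "dz": -0.042, "wx": -0.14, "wy": 0, "wz": 0, "fingers": 1}, {"dx": -0.02, "dy": -0.046, "dz": -0.043, "wx": -0.14, "wy": 0, "wz": 0, "fingers": 1}, {"dx": -0.02, "dy": -0.045, "dz": -0.044, "wx": -0.14, "wy": 0, "wz": 0, "fingers": 1}, {"dx": -0.02, "dy": -0.045, "dz": -0.045, "wx": -0.14, "wy": 0, "wz": 0, "fingers": 1}]}}

```text
clock: 1.78
eef_pos: [296.2, 431.5, 307.0]
tool_rot: [-0.511, 1.57, 0.88]
force: [0.4, -0.2, 0.1]
width: -0.3
```

Emit:
{"api": "servo_tool", "payload": {"rows": [{"dx": -0.02, "dy": -0.044, "dz": -0.045, "wx": -0.14, "wy": 0, "wz": 0, "fingers": 1}, {"dx": -0.02, "dy": -0.043, "dz": -0.046, "wx": -0.14, "wy": 0, "wz": 0, "fingers": 1}, {"dx": -0.02, "dy": -0.043, "dz": -0.047, "wx": -0.14, "wy": 0, "wz": 0, "fingers": 1}, {"dx": -0.02, "dy": -0.042, "dz": -0.047, "wx": -0.14, "wy": 0, "wz": 0, "fingers": 1}, {"dx": -0.02, "dy": -0.041, "dz": -0.048, "wx": -0.14, "wy": 0, "wz": 0, "fingers": 1}]}}

```text
clock: 2.4
eef_pos: [427.7, 234.6, 382.1]
tool_rot: [-0.68, 1.57, 0.784]
force: [1.3, -0.2, -0.5]
width: 0.2
```

```bash
python3 - <<'E'
from h import *
a=-0.03
Rt=Rn.from_matrix(np.array([[0,-np.cos(a),-np.sin(a)],[0,-np.sin(a),np.cos(a)],[-1,0,0]]))
rows([560,40,420],Rt)
E
```

```text
pos [427.7 234.6 382.1] force [ 1.29 -0.25 -0.5 ] clock 2.4 w 0.2
n 4
(0, [-0.0127, -0.0508, -0.0598], [-0.183, 0.001, 0.001])
(1, [-0.0127, -0.0496, -0.0607], [-0.183, 0.001, 0.001])
(2, [-0.0127, -0.0484, -0.0617], [-0.183, 0.001, 0.001])
(3, [-0.0127, -0.0472, -0.0626], [-0.183, 0.001, 0.001])
```

Emit:
{"api": "servo_tool", "payload": {"rows": [{"dx": -0.01, "dy": -0.041, "dz": -0.048, "wx": -0.15, "fingers": 1}, {"dx": -0.01, "dy": -0.04, "dz": -0.048, "wx": -0.15, "fingers": 1}, {"dx": -0.01, "dy": -0.039, "dz": -0.049, "wx": -0.15, "fingers": 1}, {"dx": -0.01, "dy": -0.038, "dz": -0.049, "wx": -0.15, "fingers": 1}, {"dx": -0.01, "dy": -0.037, "dz": -0.05, "wx": -0.13, "fingers": 1}]}}

```text
schema error: expected keys dx, dy, dz, wx, wy, wz, fingers
```

Emit:
{"api": "servo_tool", "payload": {"rows": [{"fingers": 1}, {"fingers": 1}]}}

```text
schema error: expected keys dx, dy, dz, wx, wy, wz, fingers
```

```bash
python3 - <<'E'
from h import *
import cv2
s=ctrl.read_state(); print(s["eef_pos"],s["tool_rot"],s["clock"])
im=ctrl.get_image("wrist"); cv2.imwrite("pics/wrist1.png",cv2.cvtColor(im,cv2.COLOR_RGB2BGR))
np.savez("w1.npz",**ctrl.camera_info("wrist"))
for l in ("feed_top","gate_axle","gate_left_pad","gate_right_pad","flag_tab","flag_pivot","left_bin","right_bin","block1_centre","block4_centre"):
    r=ctrl.mark_of(l,"wrist"); print(l,[(round(d["conf"],2),[round(float(x),1) for x in d["point"]]) for d in r[:3]])
E
```

```text
[427.68365068 234.56646825 382.05707693] [-0.68012688  1.570071    0.78389813] 2.4
feed_top []
gate_axle [(0.59, [120.3, 237.4])]
gate_left_pad [(0.62, [165.7, 247.9]), (0.33, [81.9, 303.8])]
gate_right_pad [(0.93, [75.8, 231.0])]
flag_tab [(0.42, [82.4, 300.0])]
flag_pivot [(0.47, [126.8, 315.9])]
left_bin [(0.6, [256.3, 237.6]), (0.45, [379.1, 201.7])]
right_bin [(0.86, [70.0, 242.4]), (0.82, [250.5, 335.3]), (0.7, [77.6, 117.4])]
block1_centre [(0.63, [254.4, 239.1])]
block4_centre [(0.29, [74.8, 234.5])]
```

View pics/wrist1.png

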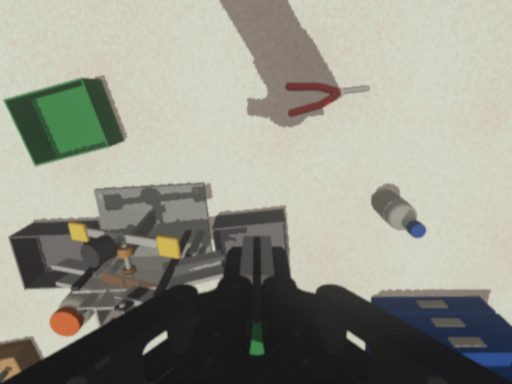

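Emit:
{"api": "servo_tool", "payload": {"rows": [{"dx": -0.005, "dy": -0.057, "dz": -0.042, "wx": -0.1, "wy": 0, "wz": 0, "fingers": 1}, {"dx": -0.005, "dy": -0.057, "dz": -0.042, "wx": -0.1, "wy": 0, "wz": 0, "fingers": 1}, {"dx": -0.005, "dy": -0.056, "dz": -0.042, "wx": -0.15, "wy": 0, "wz": 0, "fingers": 1}, {"dx": -0.005, "dy": -0.056, "dz": -0.043, "wx": -0.15, "wy": 0, "wz": 0, "fingers": 1}, {"dx": -0.005, "dy": -0.055, "dz": -0.044, "wx": -0.15, "wy": 0, "wz": 0, "fingers": 1}]}}

```text
clock: 3.58
eef_pos: [624.9, 58.9, 399.9]
tool_rot: [0.467, 1.57, 2.001]
force: [0.2, 1.4, -0.7]
width: -0.0
```

Emit:
{"api": "servo_tool", "payload": {"rows": [{"dx": 0, "dy": -0.05, "dz": -0.045, "wx": -0.1, "wy": 0, "wz": 0, "fingers": 1}, {"dx": 0, "dy": 0, "dz": 0, "wx": 0, "wy": 0, "wz": 0, "fingers": 1}]}}

```text
clock: 3.82
eef_pos: [661.5, 19.8, 398.3]
tool_rot: [2.826, 1.567, -1.92]
force: [-1.5, -0.0, -0.2]
width: -0.2
```

```bash
cat > look.py <<'E'
from h import *
import cv2,sys
s=ctrl.read_state(); print(s["eef_pos"].round(1),s["tool_rot"].round(3),s["clock"])
np.savez("w.npz",**ctrl.camera_info("wrist"))
im=ctrl.get_image("wrist"); cv2.imwrite(f"pics/{sys.argv[1]}.png",cv2.cvtColor(im,cv2.COLOR_RGB2BGR))
for l in sys.argv[2:]:
    r=ctrl.mark_of(l,"wrist"); print(l,[(round(d["conf"],2),[round(float(x),1) for x in d["point"]]) for d in r[:3]])
E
python3 look.py wrist2 feed_top gate_axle gate_left_pad gate_right_pad flag_tab flag_pivot
```

```text
[661.5  19.8 398.3] [ 2.826  1.567 -1.92 ] 3.825
feed_top [(0.85, [412.8, 95.2]), (0.59, [382.5, 97.0])]
gate_axle [(0.95, [269.1, 32.5]), (0.65, [382.9, 95.6]), (0.29, [414.1, 98.0])]
gate_left_pad [(0.69, [167.2, 166.3]), (0.68, [338.3, 26.8])]
gate_right_pad [(0.81, [207.0, 35.7])]
flag_tab []
flag_pivot [(0.75, [292.5, 95.4])]
```

View pics/wrist2.png

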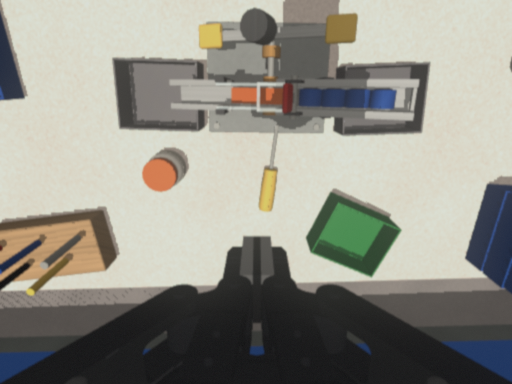

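```bash
cat > fit2.py <<'E'
from h import *
from scipy.optimize import least_squares
c={k:v for k,v in np.load("w.npz").items()}
obs={"ft":[412.8,96.5],"ax":[269.1,32.5],"lp":[340.5,27.6],"rp":[209,36],"tab":[288,97],"piv":[292.5,96.4]}
def pts(p): 
    py=p[3]
    return {"ft":[0,139.4,211],"ax":[-70,0,132],"lp":[-70,71 ,170],"rp":[-70,-76.5,108],"tab":[0,py-28*np.sin(.35),208+28*np.cos(.35)],"piv":[0,py,208]}
def res(p):
    d=pts(p); return np.concatenate([proj("",world(p,[d[k]]),c)[0]-v for k,v in obs.items()])
s=least_squares(res,[593,33,-.03,27],loss="soft_l1"); print(s.x.round(3),res(s.x).reshape(-1,2).round(1).tolist())
print({k:world(s.x,[v])[0].round(1).tolist() for k,v in pts(s.x).items()})
import cv2
im=cv2.imread("pics/wrist2.png")
for k,v in pts(s.x).items():
    u=proj("",world(s.x,[v]),c)[0]; cv2.circle(im,(int(u[0]*1),int(u[1])),1,(0,255,0),-1)
for y,z in ((-122,80),(122,80)):
    for x in (-14,14):
        u=proj("",world(s.x,[[x,y,z]]),c)[0]; cv2.circle(im,(int(u[0]),int(u[1])),1,(255,0,255),-1)
for x in (-105,60):
    for y in (-95,95):
        u=proj("",world(s.x,[[x,y,8]]),c)[0]; cv2.circle(im,(int(u[0]),int(u[1])),1,(255,0,255),-1)
cv2.imwrite("pics/fit2.png",cv2.resize(im[0:150,100:440],(800,353),interpolation=cv2.INTER_CUBIC))
E
python3 fit2.py
```

```text
[ 5.91077e+02  3.66000e+01 -3.60000e-02  2.14510e+01] [[0.3, 0.4], [1.7, 0.1], [-0.7, -1.1], [-0.8, -0.2], [-1.2, 0.2], [1.6, 0.2]]
{'ft': [596.1, 175.9, 211.0], 'ax': [521.1, 39.1, 132.0], 'lp': [523.7, 110.1, 170.0], 'rp': [518.4, -37.3, 108.0], 'tab': [591.5, 48.4, 234.3], 'piv': [591.8, 58.0, 208.0]}
```

View pics/fit2.png

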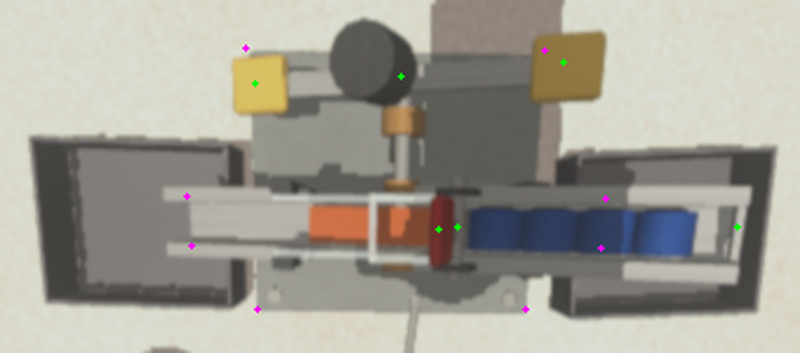

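```bash
cat >> h.py <<'E'
a=-0.036
RT=Rn.from_matrix(np.array([[0,-np.cos(a),-np.sin(a)],[0,-np.sin(a),np.cos(a)],[-1,0,0]]))
E
python3 - <<'E'
from h import *
rows([521,114.5,220],RT,5)
E
```

```text
pos [659.4  25.5 400.5] force [-0.07 -0.01  1.02] clock 4.175 w 0.2
n 5
(0, [0.0481, 0.0375, 0.0227], [0.018, 0.001, 0.001])
(1, [0.0481, 0.0376, 0.0226], [0.018, 0.001, 0.001])
(2, [0.0481, 0.0376, 0.0226], [0.018, 0.001, 0.001])
(3, [0.0481, 0.0377, 0.0225], [0.018, 0.001, 0.001])
(4, [0.0481, 0.0377, 0.0224], [0.018, 0.001, 0.001])
```

Emit:
{"api": "servo_tool", "payload": {"rows": [{"dx": 0.04, "dy": 0.0376, "dz": 0.0226, "wx": 0, "wy": 0, "wz": 0, "fingers": 1}, {"dx": 0.04, "dy": 0.0376, "dz": 0.0226, "wx": 0.1, "wy": 0, "wz": 0, "fingers": 1}, {"dx": 0.05, "dy": 0.0376, "dz": 0.0226, "wx": 0, "wy": 0, "wz": 0, "fingers": 1}, {"dx": 0.055, "dy": 0.0376, "dz": 0.0226, "wx": 0, "wy": 0, "wz": 0, "fingers": 1}, {"dx": 0.055, "dy": 0.0376, "dz": 0.0226, "wx": 0, "wy": 0, "wz": 0, "fingers": 1}]}}

```text
clock: 4.8
eef_pos: [520.8, 115.0, 219.7]
tool_rot: [-1.049, 1.569, 0.484]
force: [0.5, 1.0, -0.7]
width: -0.4
```

Emit:
{"api": "servo_tool", "payload": {"rows": [{"dx": 0, "dy": 0, "dz": 0, "wx": 0, "wy": 0, "wz": 0, "fingers": 1}, {"dx": 0, "dy": 0, "dz": 0, "wx": 0, "wy": 0, "wz": 0, "fingers": 1}]}}

```text
clock: 5.05
eef_pos: [523.1, 113.9, 221.1]
tool_rot: [-1.431, 1.568, 0.101]
force: [-0.0, 0.1, 0.9]
width: 0.5
```

```bash
python3 - <<'E'
from h import *
import cv2
rows([521,114.5,130],RT,5)
for n in ("side","top","wrist"):
    im=ctrl.get_image(n); cv2.imwrite(f"pics/{n}3.png",cv2.cvtColor(im,cv2.COLOR_RGB2BGR))
a=cv2.imread("pics/side3.png")[130:280,170:320]; b=cv2.imread("pics/wrist3.png")
cv2.imwrite("pics/c3.png",np.hstack([cv2.resize(a,(380,380),interpolation=cv2.INTER_CUBIC),cv2.resize(b[:,100:450],(380,380))]))
E
```

```text
pos [523.1 113.9 221.1] force [-0.03  0.15  0.87] clock 5.05 w 0.5
n 5
(0, [0.0243, 0.0006, 0.0001], [-0.005, 0.001, 0.005])
(1, [0.0243, 0.0006, 0.0001], [-0.005, 0.001, 0.005])
(2, [0.0243, 0.0006, 0.0001], [-0.005, 0.001, 0.005])
(3, [0.0243, 0.0006, 0.0001], [-0.005, 0.001, 0.005])
(4, [0.0243, 0.0006, 0.0001], [-0.005, 0.001, 0.005])
```

View pics/c3.png

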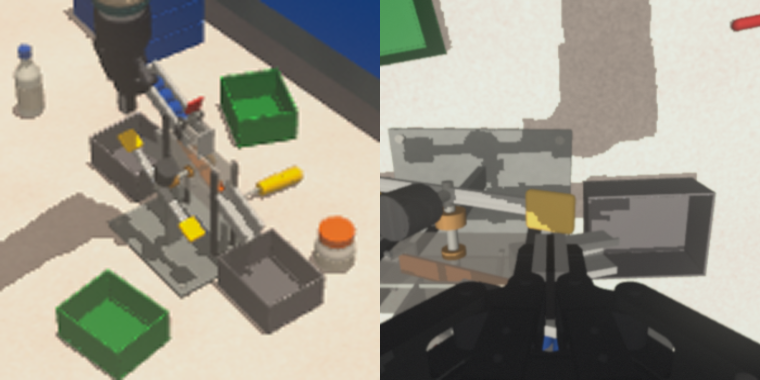

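Emit:
{"api": "servo_tool", "payload": {"rows": [{"dx": 0.03, "dy": 0, "dz": 0, "wx": 0, "wy": 0, "wz": 0, "fingers": 1}, {"dx": 0.03, "dy": 0, "dz": 0, "wx": 0, "wy": 0, "wz": 0, "fingers": 1}, {"dx": 0.02, "dy": 0, "dz": 0, "wx": 0, "wy": 0, "wz": 0, "fingers": 1}, {"dx": 0.01, "dy": 0, "dz": 0, "wx": 0, "wy": 0, "wz": 0, "fingers": 1}]}}

```text
clock: 5.7
eef_pos: [522.4, 113.4, 152.2]
tool_rot: [-1.601, 1.571, -0.07]
force: [-0.1, 0.6, 0.0]
width: 0.0
```

Emit:
{"api": "servo_tool", "payload": {"rows": [{"dx": 0.015, "dy": 0, "dz": 0, "wx": 0, "wy": 0, "wz": 0, "fingers": 1}, {"dx": 0.015, "dy": 0, "dz": 0, "wx": 0, "wy": 0, "wz": 0, "fingers": 1}, {"dx": 0, "dy": 0, "dz": 0, "wx": 0, "wy": 0, "wz": 0, "fingers": 1}]}}

```text
clock: 6.08
eef_pos: [521.3, 113.5, 129.2]
tool_rot: [1.863, 1.569, -2.888]
force: [0.1, 0.1, 0.5]
width: -0.0
```

```bash
python3 - <<'E'
from h import *
import cv2
print(ctrl.read_state()["force"],ctrl.read_state()["eef_pos"])
for n in ("side","wrist"):
    im=ctrl.get_image(n); cv2.imwrite(f"pics/{n}4.png",cv2.cvtColor(im,cv2.COLOR_RGB2BGR))
a=cv2.imread("pics/side4.png")[130:280,170:320]; b=cv2.imread("pics/wrist4.png")
cv2.imwrite("pics/c4.png",np.hstack([cv2.resize(a,(380,380),interpolation=cv2.INTER_CUBIC),cv2.resize(b[:,100:450],(380,380))]))
E
```

```text
[0.14322534 0.14437571 0.51058938] [521.33285854 113.51390022 129.20030197]
```

View pics/c4.png

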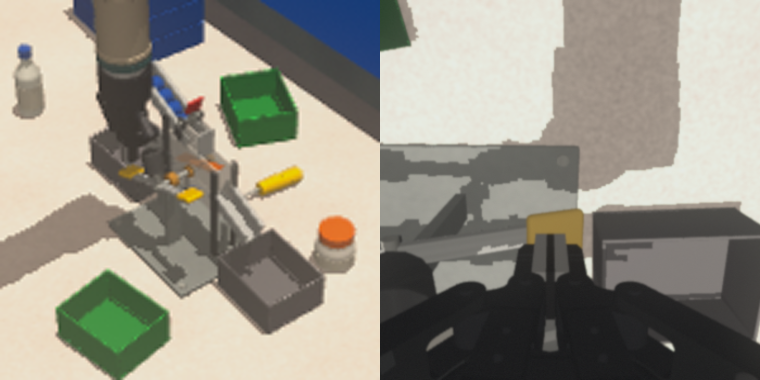

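Emit:
{"api": "servo_tool", "payload": {"rows": [{"dx": -0.03, "dy": 0, "dz": 0, "wx": 0, "wy": 0, "wz": 0, "fingers": 1}, {"dx": -0.05, "dy": 0, "dz": 0, "wx": 0, "wy": 0, "wz": 0, "fingers": 1}, {"dx": -0.06, "dy": 0, "dz": 0, "wx": 0, "wy": 0, "wz": 0, "fingers": 1}, {"dx": -0.06, "dy": 0, "dz": 0, "wx": 0, "wy": 0, "wz": 0, "fingers": 1}, {"dx": -0.06, "dy": 0, "dz": 0, "wx": 0, "wy": 0, "wz": 0, "fingers": 1}]}}

```text
clock: 6.8
eef_pos: [521.9, 113.6, 327.2]
tool_rot: [-1.204, 1.57, 0.328]
force: [0.9, 0.7, -0.3]
width: -0.2
```

Emit:
{"api": "servo_tool", "payload": {"rows": [{"dx": -0.02, "dy": -0.04, "dz": -0.04, "wx": 0, "wy": 0, "wz": 0, "fingers": 1}, {"dx": -0.02, "dy": -0.04, "dz": -0.04, "wx": 0, "wy": 0, "wz": 0, "fingers": 1}, {"dx": -0.02, "dy": -0.04, "dz": -0.03, "wx": 0, "wy": 0, "wz": 0, "fingers": 1}, {"dx": 0, "dy": -0.04, "dz": -0.01, "wx": 0, "wy": 0, "wz": 0, "fingers": 1}, {"dx": 0, "dy": -0.03, "dz": 0, "wx": 0, "wy": 0, "wz": 0, "fingers": 1}]}}

```text
clock: 7.42
eef_pos: [661.9, 16.7, 370.7]
tool_rot: [-1.971, 1.569, -0.441]
force: [0.6, -0.1, -0.4]
width: 0.3
```

Emit:
{"api": "servo_tool", "payload": {"rows": [{"dx": 0, "dy": 0, "dz": 0, "wx": 0, "wy": 0, "wz": 0, "fingers": 1}, {"dx": 0, "dy": 0, "dz": 0, "wx": 0, "wy": 0, "wz": 0, "fingers": 1}]}}

```text
clock: 7.68
eef_pos: [660.1, 18.3, 370.2]
tool_rot: [1.391, 1.57, 2.922]
force: [-0.2, 0.4, -0.3]
width: -0.2
```

```bash
python3 look.py wrist5 feed_top gate_axle gate_left_pad gate_right_pad flag_tab flag_pivot; python3 - <<'E'
from h import *
import cv2
im=ctrl.get_image("side"); a=cv2.cvtColor(im,cv2.COLOR_RGB2BGR)[130:280,170:320]; b=cv2.imread("pics/wrist5.png")
cv2.imwrite("pics/c5.png",np.hstack([cv2.resize(a,(380,380),interpolation=cv2.INTER_CUBIC),cv2.resize(b[:250,100:480],(418,275))[:275,:418].copy() if 0 else cv2.copyMakeBorder(cv2.resize(b[:250,100:480],(418,275)),0,105,0,0,cv2.BORDER_CONSTANT)]))
E
```

```text
[660.1  18.3 370.2] [1.391 1.57  2.922] 7.675
feed_top [(0.93, [427.8, 100.1])]
gate_axle [(0.84, [270.3, 32.1]), (0.33, [292.2, 99.5])]
gate_left_pad [(0.84, [333.8, 33.9])]
gate_right_pad [(0.89, [197.6, 20.8])]
flag_tab [(0.76, [294.2, 99.7]), (0.51, [368.0, 98.1])]
flag_pivot [(0.78, [297.6, 97.4])]
```

View pics/c5.png

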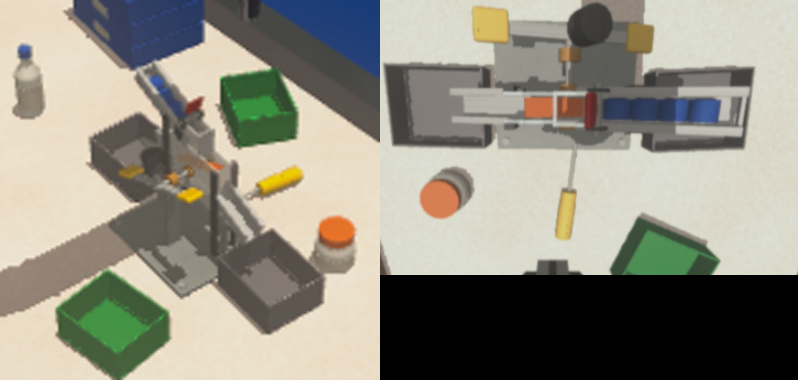

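```bash
python3 - <<'E'
src=open("fit2.py").read()
src=src.replace('obs={"ft":[412.8,96.5],"ax":[269.1,32.5],"lp":[340.5,27.6],"rp":[209,36],"tab":[288,97],"piv":[292.5,96.4]}','obs={"ft":[427.8,99.1],"ax":[270.3,32.1],"lp":[334.8,34.5],"rp":[199.5,21.5],"tab":[292.5,99.7],"piv":[297.6,98.4]}')
src=src.replace("[-70,71 ,170]","[-70,76.5,108]").replace("[-70,-76.5,108]","[-70,-71,170]").replace("wrist2","wrist5").replace("fit2.png","fit5.png")
open("fit5.py","w").write(src)
E
python3 fit5.py; python3 - <<'E'
from h import *
rows([590.5,14,290],RT,3)
E
```

```text
[ 5.91316e+02  3.52950e+01 -4.00000e-02  2.35560e+01] [[-1.5, 0.1], [0.6, -2.5], [1.5, -1.1], [-0.3, 1.0], [-1.0, 0.1], [1.3, 0.5]]
{'ft': [596.9, 174.6, 211.0], 'ax': [521.4, 38.1, 132.0], 'lp': [524.4, 114.5, 108.0], 'rp': [518.6, -32.9, 170.0], 'tab': [591.9, 49.2, 234.3], 'piv': [592.3, 58.8, 208.0]}
pos [660.6  18.3 370.3] force [ 0.47 -0.14  0.11] clock 8.075 w -0.1
n 3
(0, [0.0357, 0.0311, -0.0031], [-0.01, 0.0, 0.001])
(1, [0.0357, 0.0311, -0.0031], [-0.01, 0.0, 0.001])
(2, [0.0357, 0.0311, -0.003], [-0.01, 0.0, 0.001])
```

View pics/fit5.png

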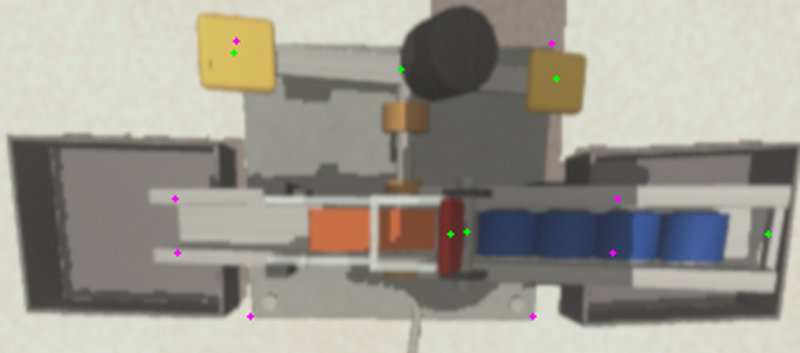

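Emit:
{"api": "servo_tool", "payload": {"rows": [{"dx": 0.01, "dy": 0.03, "dz": -0.003, "wx": 0, "wy": 0, "wz": 0, "fingers": 1}, {"dx": 0.047, "dy": 0.031, "dz": -0.003, "wx": 0, "wy": 0, "wz": 0, "fingers": 1}, {"dx": 0.05, "dy": 0.031, "dz": -0.003, "wx": 0, "wy": 0, "wz": 0, "fingers": 1}, {"dx": 0, "dy": 0, "dz": 0, "wx": 0, "wy": 0, "wz": 0, "fingers": 1}, {"dx": 0, "dy": 0, "dz": 0, "wx": 0, "wy": 0, "wz": 0, "fingers": 1}]}}

```text
clock: 8.7
eef_pos: [593.4, 14.2, 291.2]
tool_rot: [-1.499, 1.568, 0.033]
force: [0.4, 0.3, 1.2]
width: -0.1
```

```bash
python3 - <<'E'
from h import *
import cv2
rows([592,14,228],RT,2)
for n in ("side","wrist"):
    im=ctrl.get_image(n); cv2.imwrite(f"pics/{n}6.png",cv2.cvtColor(im,cv2.COLOR_RGB2BGR))
a=cv2.imread("pics/side6.png")[130:280,170:320]; b=cv2.imread("pics/wrist6.png")
cv2.imwrite("pics/c6.png",np.hstack([cv2.resize(a,(380,380),interpolation=cv2.INTER_CUBIC),cv2.resize(b[:,100:450],(380,380))]))
E
```

```text
pos [593.4  14.2 291.2] force [0.4  0.27 1.2 ] clock 8.7 w -0.1
n 2
(0, [0.0421, 0.0011, -0.0002], [-0.014, 0.001, 0.016])
(1, [0.0421, 0.001, -0.0002], [-0.014, 0.001, 0.016])
```

View pics/c6.png

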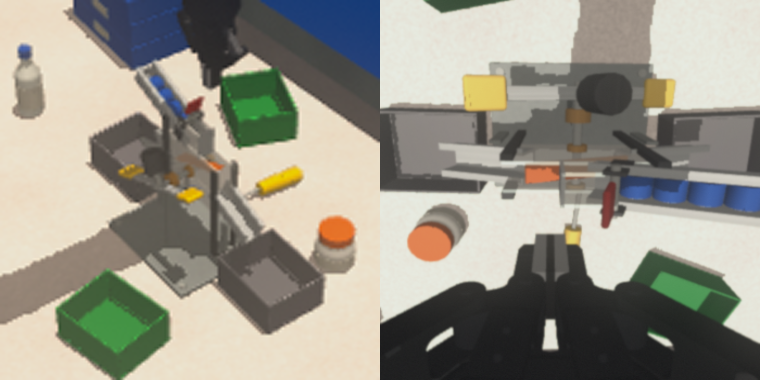

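Emit:
{"api": "servo_tool", "payload": {"rows": [{"dx": 0.042, "dy": 0.002, "dz": 0, "wx": 0, "wy": 0, "wz": 0, "fingers": 1}, {"dx": 0.042, "dy": 0, "dz": 0, "wx": 0, "wy": 0, "wz": 0, "fingers": 1}, {"dx": 0, "dy": 0, "dz": 0, "wx": 0, "wy": 0, "wz": 0, "fingers": 1}]}}

```text
clock: 9.18
eef_pos: [589.8, 14.3, 225.7]
tool_rot: [1.688, 1.568, -3.064]
force: [0.3, 0.2, 1.0]
width: -0.1
```

```bash
python3 - <<'E'
from h import *
import cv2
rows([592,65,228],RT,5)
for n in ("side","wrist"):
    im=ctrl.get_image(n); cv2.imwrite(f"pics/{n}7.png",cv2.cvtColor(im,cv2.COLOR_RGB2BGR))
a=cv2.imread("pics/side7.png")[130:230,200:300]; b=cv2.imread("pics/wrist7.png")
cv2.imwrite("pics/c7.png",np.hstack([cv2.resize(a,(380,380),interpolation=cv2.INTER_CUBIC),cv2.resize(b[:,100:450],(380,380))]))
E
```

```text
pos [589.8  14.3 225.7] force [0.26 0.24 0.98] clock 9.175 w -0.1
n 5
(0, [-0.0006, -0.0001, 0.0135], [-0.006, -0.001, -0.005])
(1, [-0.0006, -0.0001, 0.0135], [-0.006, -0.001, -0.005])
(2, [-0.0006, -0.0001, 0.0135], [-0.006, -0.001, -0.005])
(3, [-0.0006, -0.0001, 0.0135], [-0.006, -0.001, -0.005])
(4, [-0.0006, -0.0001, 0.0135], [-0.006, -0.001, -0.005])
```

View pics/c7.png

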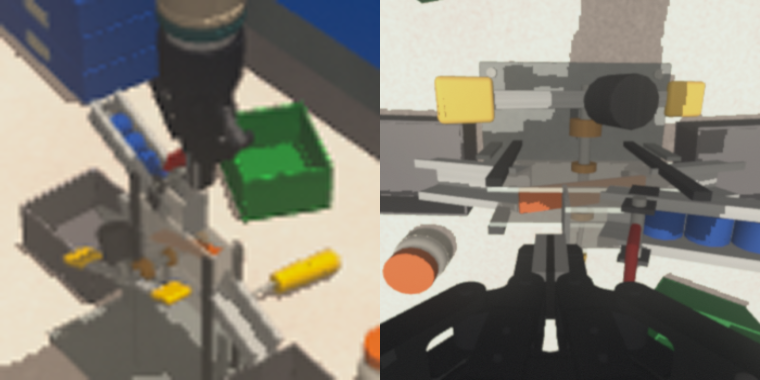

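Emit:
{"api": "servo_tool", "payload": {"rows": [{"dx": 0, "dy": 0, "dz": 0.013, "wx": 0, "wy": 0, "wz": 0, "fingers": 1}, {"dx": 0, "dy": 0, "dz": 0.013, "wx": 0, "wy": 0, "wz": 0, "fingers": 1}, {"dx": 0, "dy": 0, "dz": 0.013, "wx": 0, "wy": 0, "wz": 0, "fingers": 1}, {"dx": 0, "dy": 0, "dz": 0.013, "wx": 0, "wy": 0, "wz": 0, "fingers": 1}, {"dx": 0, "dy": 0, "dz": 0.012, "wx": 0, "wy": 0, "wz": 0, "fingers": 1}]}}

```text
clock: 9.9
eef_pos: [591.8, 62.8, 226.7]
tool_rot: [2.103, 1.57, -2.649]
force: [-0.8, -1.4, 0.2]
width: 0.1
```

```bash
cat > cmp.py <<'E'
from h import *
import cv2,sys
k=sys.argv[1]
rows([592,70,228],RT,1)
for n in ("side","wrist"):
    im=ctrl.get_image(n); cv2.imwrite(f"pics/{n}{k}.png",cv2.cvtColor(im,cv2.COLOR_RGB2BGR))
a=cv2.imread(f"pics/side{k}.png")[130:230,200:300]; b=cv2.imread(f"pics/wrist{k}.png")
cv2.imwrite(f"pics/c{k}.png",np.hstack([cv2.resize(a,(380,380),interpolation=cv2.INTER_CUBIC),cv2.resize(b[:,100:450],(380,380))]))
E
python3 cmp.py 8
```

```text
pos [591.8  62.8 226.7] force [-0.76 -1.43  0.16] clock 9.9 w 0.1
n 1
(0, [-0.0018, 0.0001, 0.0097], [-0.027, -0.003, -0.005])
```

View pics/c8.png

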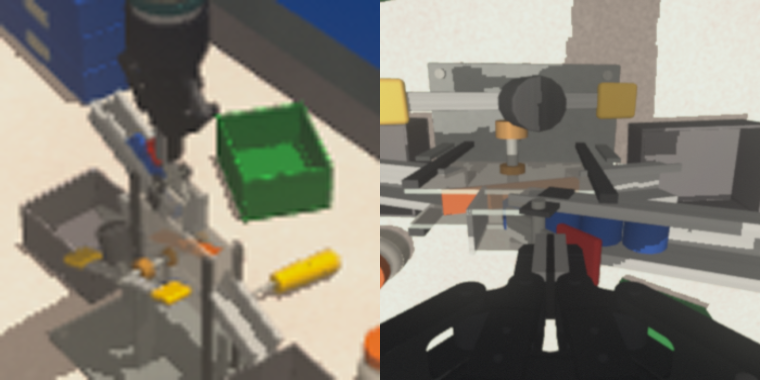

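Emit:
{"api": "servo_tool", "payload": {"rows": [{"dx": 0, "dy": 0, "dz": 0.008, "wx": 0, "wy": 0, "wz": 0, "fingers": 1}, {"dx": 0, "dy": 0, "dz": 0, "wx": 0, "wy": 0, "wz": 0, "fingers": 1}]}}

```text
clock: 10.25
eef_pos: [592.2, 68.6, 226.7]
tool_rot: [0.425, 1.57, 1.957]
force: [0.3, -0.4, 0.5]
width: -0.4
```

```bash
python3 cmp.py 9
```

```text
pos [592.2  68.6 226.7] force [ 0.28 -0.38  0.53] clock 10.25 w -0.4
n 1
(0, [-0.0017, 0.0003, 0.0019], [-0.027, 0.003, -0.002])
```

View pics/c9.png

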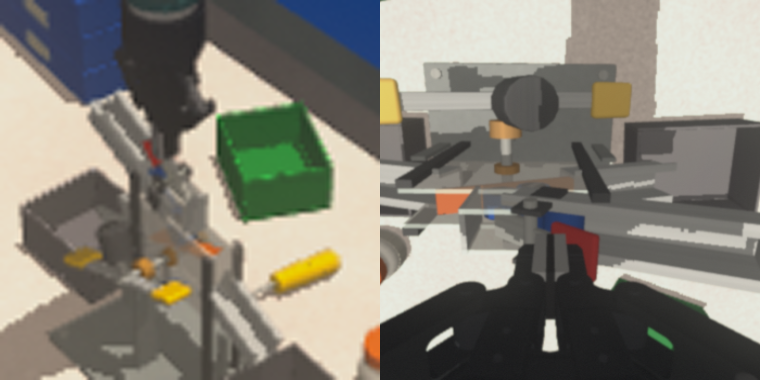

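Emit:
{"api": "servo_tool", "payload": {"rows": [{"dx": 0, "dy": 0, "dz": 0.005, "wx": 0, "wy": 0, "wz": 0, "fingers": 1}, {"dx": 0, "dy": 0, "dz": 0, "wx": 0, "wy": 0, "wz": 0, "fingers": 1}]}}

```text
clock: 10.6
eef_pos: [592.4, 71.5, 226.9]
tool_rot: [-2.937, 1.57, -1.406]
force: [0.5, -2.2, 1.7]
width: 0.1
```

```bash
python3 cmp.py 10
```

```text
pos [592.4  71.5 226.9] force [ 0.54 -2.17  1.66] clock 10.6 w 0.1
n 1
(0, [-0.0015, 0.0005, -0.002], [-0.033, -0.005, 0.001])
```

View pics/c10.png

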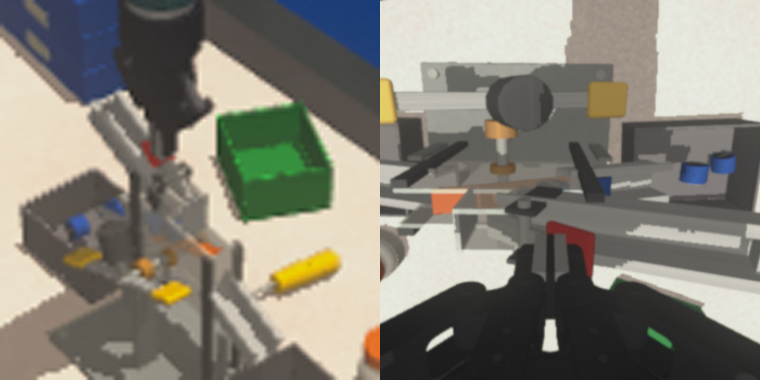

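Emit:
{"api": "servo_tool", "payload": {"rows": [{"dx": 0, "dy": 0, "dz": 0.004, "wx": 0, "wy": 0, "wz": 0, "fingers": 1}, {"dx": 0, "dy": 0, "dz": 0, "wx": 0, "wy": 0, "wz": 0, "fingers": 1}]}}

```text
clock: 10.95
eef_pos: [592.5, 72.2, 227.0]
tool_rot: [3.136, 1.567, -1.617]
force: [0.1, -5.9, 1.9]
width: -0.2
```

```bash
python3 cmp.py 11
```

```text
pos [592.5  72.2 227. ] force [ 0.15 -5.86  1.88] clock 10.95 w -0.2
n 1
(0, [-0.0014, 0.0005, -0.0029], [-0.045, -0.033, -0.0])
```

View pics/c11.png

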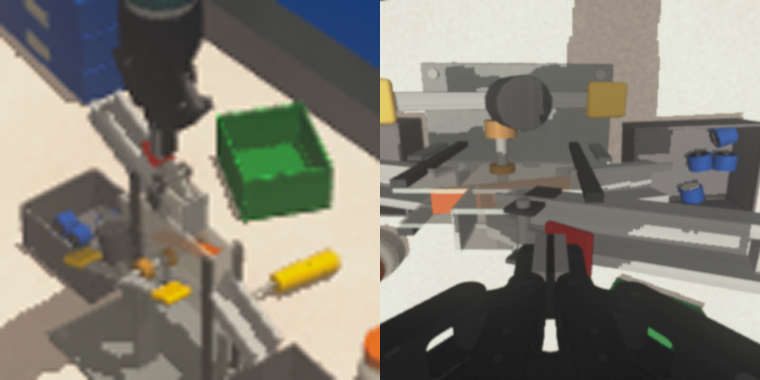

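Emit:
{"api": "servo_tool", "payload": {"rows": [{"dx": 0, "dy": 0, "dz": -0.015, "wx": 0, "wy": 0, "wz": 0, "fingers": 1}, {"dx": -0.03, "dy": 0, "dz": -0.015, "wx": 0, "wy": 0, "wz": 0, "fingers": 1}, {"dx": -0.06, "dy": 0, "dz": 0, "wx": 0, "wy": 0, "wz": 0, "fingers": 1}, {"dx": -0.06, "dy": 0, "dz": 0, "wx": 0, "wy": 0, "wz": 0, "fingers": 1}, {"dx": -0.03, "dy": -0.04, "dz": 0, "wx": 0, "wy": 0, "wz": 0, "fingers": 1}]}}

```text
clock: 11.68
eef_pos: [621.6, 52.1, 365.3]
tool_rot: [-0.895, 1.566, 0.638]
force: [0.8, -0.4, -0.9]
width: -0.0
```

Emit:
{"api": "servo_tool", "payload": {"rows": [{"dx": 0, "dy": -0.04, "dz": 0, "wx": 0, "wy": 0, "wz": 0, "fingers": 1}, {"dx": 0, "dy": -0.03, "dz": 0, "wx": 0, "wy": 0, "wz": 0, "fingers": 1}, {"dx": 0, "dy": 0, "dz": 0, "wx": 0, "wy": 0, "wz": 0, "fingers": 1}, {"dx": 0, "dy": 0, "dz": 0, "wx": 0, "wy": 0, "wz": 0, "fingers": 1}]}}

```text
clock: 12.18
eef_pos: [673.3, 49.5, 361.5]
tool_rot: [1.08, 1.569, 2.612]
force: [0.1, -0.5, 0.4]
width: -0.3
```

```bash
python3 cmp.py 12; python3 - <<'E'
from h import *
import cv2
im=cv2.cvtColor(ctrl.get_image("top"),cv2.COLOR_RGB2BGR); cv2.imwrite("pics/top12.png",im)
a=cv2.imread("pics/wrist12.png"); b=cv2.imread("pics/top0.png")
cv2.imwrite("pics/w12z.png",cv2.resize(a[0:180,60:480],(800,343),interpolation=cv2.INTER_CUBIC))
E
```

```text
pos [673.3  49.5 361.5] force [ 0.06 -0.49  0.44] clock 12.175 w -0.3
n 1
(0, [0.1781, 0.1091, 0.023], [-0.028, 0.007, -0.012])
```

View pics/w12z.png

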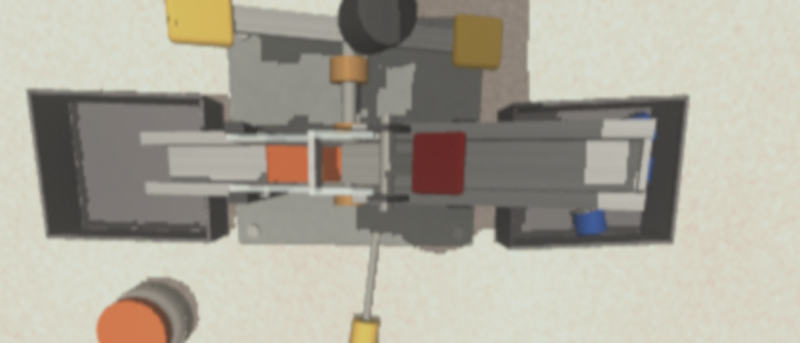

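View pics/c12.png

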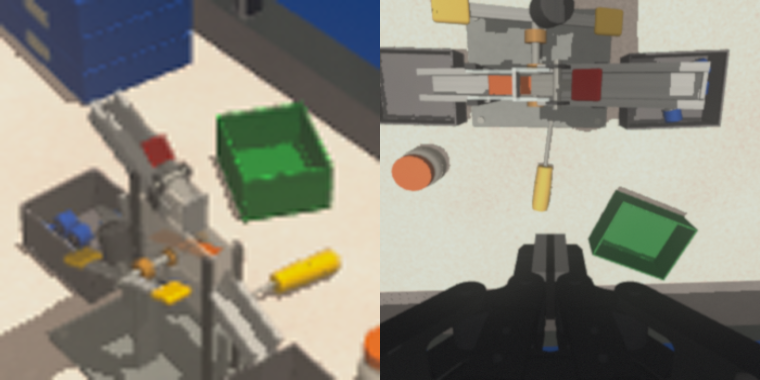

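View pics/top12.png

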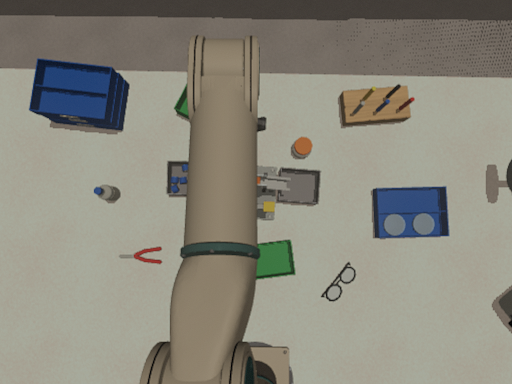

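```bash
python3 - <<'E'
from h import *
s=ctrl.read_state()
for th in (1.0,1.15,1.25):
    t=th-.349; print(th,[proj("wrist",[592,58.4+r*np.sin(t),208+r*np.cos(t)])[0].round(1).tolist() for r in (15,41)])
p=proj("wrist",[596.5,175,211]); print(p)
r=ctrl.mark_of("flag_tab","wrist"); print(r[:1], s["clock"],s["force"])
print(ctrl.finish_job())
E
```

```text
1.0 [[275.4, 84.0], [296.9, 82.7]]
1.15 [[277.3, 83.9], [302.1, 82.6]]
1.25 [[278.3, 83.9], [304.9, 82.5]]
[[397.64160403  84.55612146]]
[{'point': [291.3, 86.5], 'conf': 0.57}] 12.325 [-0.98685016  0.0206093   0.56872979]
the job is handed in; nothing more can be done
None
```

The job is done and handed in at about 12.3 s of the 45 s allowed. All four blocks are in the left (+y) bin.

- **Gate:** I pressed down the raised left pad with the shut fingertips. The gate tipped over and stayed with the right pad up, so blocks go down the left chute.
- **Flag:** I then pushed the red tab uphill until the arm stalled against the stop at about 6 N. The blocks started to roll before it was fully open.

**Last checks:**
- **Blocks:** a wrist picture taken just before I backed off shows all four in the left bin. The feed track and right bin are empty.
- **Flag angle:** after release, the tab's edges at columns 277–305 fit an opening of about 1.25 rad (edges expected at 278–305).
- **Arm:** it is clear of everything, with only sensor noise on the wrist force.
- **Other things:** the bins, jar, screwdriver, spray, pliers, spectacles and tray look unmoved. I compared them by eye only.

**What was not clean:**
- Two early move calls were refused because keys were missing, and moved nothing.
- In the last top view the arm hid most of the feeder, and in the last wrist view the track covered part of the left bin. The count of four therefore comes from the earlier wrist picture, though the last top view still showed blue blocks in that bin.

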